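# Re-hang the lift-off door of the classroom cupboard

## Robot

A 6-joint arm with a two-finger parallel gripper is mounted at the origin on the work surface. World frame = base frame: x ahead of the robot, y to its left, z up, the work surface at z = 0. Lengths are in mm, angles in rad, forces in N, time in s.
With the tool pointing down it reaches from about 275 to 850 mm from the base axis. Payload 19 kg.
Tool frame: the origin (TCP) lies midway between the tips of the shut fingers; the grasp point (between the pads) lies r.pinch_z behind it (r.pinch_z is the distance from the TCP to the grasp point, in mm); x points along the fingers, z is the direction in which the jaws open and shut, and the axes are right-handed (so a half turn about x gives the same grasp; the last joint's range is limited). The gripper opens to 85 mm and grips with 20 to 120 N. Pads are 22 mm wide; open, the fingers measure 114 mm over their backs; the gripper's body (76 mm by 85 mm) begins 54 mm behind the grasp point. The pads swing forward as they close: fully open they stand 13 mm farther back than shut.
Start: joints at [-1.34, 0.15, 1.437, -0, 1.554, -0.134], TCP at [205.111, -537.14, 231.267] pointing down, gripper open.
Joint ranges: [-2.8, 2.8], [-0.68, 2.1], [0.12, 2.68], [-1.39, 4.53], [0.16, 2.79], [-2.81, 2.81]. Speed limits (rad/s): [1.89, 1.89, 2.22, 3.01, 3.01, 3.01].

## Interface

Orientations are given as a unit quaternion [w, x, y, z].
In Python, from bench import telemetry, optics, r gives the robot as it stands.
- The arm moves only by the shell command python3 -m jog 'ROWS' [FORCE]. ROWS is JSON, a list that holds one entry, the list of rows, each a list of 5 numbers: the shift along the tool's x, y, z normalised to -1 to 1, where 1 is 250 mm, then the turn about the tool's x normalised to -1 to 1, where 1 is 60 degrees, then the closure, from 0 (fully open) to 1 (shut). A call has exactly 5 rows; each row is the pose to reach, as a shift and turn from the pose measured when the call began, along the tool's axes at that moment; what a row does not reach only later rows make up. A row lasts 1/10 s, in which the tool goes at most 50 mm and 8.59 degrees, less where a joint would pass 70% of its speed; a pose out of reach is approached as far as the arm can. A call with a number of a shift or a turn outside -1 to 1 is refused whole. A call with a gripper value outside its range is refused whole. The fingers move at their own pace and stop on an object; FORCE is the grip in N (left out, the last holds). Time passes only in rows, so rows that repeat a pose let the fingers close, or fill a call up. It gives the time, the measured TCP pose, the force and the opening at its end, in the units of the state.
- telemetry.get_obs(): the state, without advancing time (a new reading comes with each control period).
- optics.capture(name): name is "side" or "top" or "wrist"; returns the picture (400x640x3 uint8, blue, green, red); there is no depth.
- optics.camera_params(name): a dict with "mtx" (3x3 intrinsics, pixels), "pose" (4x4, takes a point from camera to world coordinates); the wrist camera has in their place "T_tool_cam" (4x4, takes a point from camera to tool coordinates, whose origin is the TCP and whose axes are the tool frame's). Camera axes: x right, y down, z forward; pixel columns grow to the right and rows downward; lengths in mm; the calibration is good to about 2 mm. A picture is of the moment at which its call begins: read the wrist's pose just before it. camera_params takes no time and is no camera call.
- r.job_done(): hands the job in, once; it reports no verdict.
The state is a dict: "t": time; "joint_pos": joint angles; "joint_vel": joint speeds; "joint_efforts": joint torques, N m; "tool_pos": TCP position; "tcp_rot": TCP orientation; "force": force on the tool from outside, world axes, zero at the start; "moment": the same for the moment, N m; "finger_gap": finger opening in mm.
Only numpy, scipy, OpenCV 4.12 (cv2) and the standard library are available. Lean on these libraries where they do the work, as an engineer would, in place of code of your own. Each camera call takes 0.05 s, during which the arm holds its last target.

## Task

The small green cupboard's door has been taken off and stands in the wooden book rack. Lift it out, hang it back on the cupboard by lowering both its hinge sockets together over the two upright pintles until it is fully home, and gently swing it fully shut. Don't force it: feel for the pintles with light pressure, never leaning on it with more than a couple of kilos, and leave the other things on the table where they are.

Things in the scene. Friction and masses are not known exactly. Their poses are not given: they have to be found in the camera images.
- cupboard: Green wooden cupboard fixed on the table, 140 mm deep (x), 232 wide (y), 240 high. Origin: centre of its underside, z up. Its open front faces its own -x (front plane x = -70). An upright steel hinge plate on the front near the -y edge bears two pintles, one above the other on one vertical axis at x = -82.5 mm (see hinge_ref). Shut, the door's inner face is 4.5 mm off the front, on a stop batten.
- hinge_ref (a point): Cupboard point (-82.5, -79, 62) mm: slot middle, lower shoulder height. Pintles: flat-ended greased pins 9 mm dia, 20 long, on 18 mm shoulder barrels; shoulders at z 62 and 182, pin tops at 82 and 202. The plate is screwed tight through slots along the cupboard's y: both pins together stand up to 6 mm either way along y from here, unmeasured, differing each time; their x is exact. It is rigid.
- door: Lift-off door: green board 176 mm wide (y), 16 thick (x), 200 high, 0.28 to 0.42 kg. Origin: centre of its underside, z up. Outer face is -x, with a knob 22 across, 22 out, at y 66, z 110. Socket barrels stand off its -y edge. Hung and shut, its axes are parallel to the cupboard's; opened by angle A it is turned +A about z. It swings freely and stays where left. Home, its underside is at 28 mm.
- socket_low (a point): Centre of the lower socket's mouth, in the door's frame (0, -101, 34) mm. Each socket is a steel barrel 18 mm outside, 24 long, bored through at 11.5 mm; home, its underside rests on the pintle's shoulder. Hang the door standing open (about 90 degrees, straight out from the front), gripped across its top edge: nearly shut there is no room for a finger behind it.
- socket_high (a point): Centre of the upper socket's mouth, in the door's frame (0, -101, 154) mm, exactly above the lower one; both sockets meet their pin tops at the same moment.
- rack: Wooden book rack fixed on the table, 150 (x) by 190 (y) mm; origin: centre of its underside. The door stands upright on its 14 mm base in the middle slot, 21 mm wide, running along the rack's y between partitions 90 mm high; lift straight up by 80 mm to clear. Fixed books up to 149 mm high fill the slot on the rack's +x side. The door's top edge is at 214 mm.
- jar: Bystander: empty glass jar, 80 mm across, 125 high; origin: centre of its underside.
- tealight: Bystander: tea light, 38 mm across, 14 high; origin: centre of its underside.
- storybook: Bystander: thick book lying flat, 130 by 180 by 28 mm; origin: centre of its underside.
Things that resemble listed ones, but are neither listed nor needed, are in the scene too. Several things have the shape of the door; the one meant has the colours described above.

How it is judged (in metres and radians):
On the way:
1. the door is hung: both sockets fully down on the pintles (horizontal distance between socket_low and hinge_ref below 0.009 m and z of socket_low in the frame of hinge_ref between -0.003 and 0.003 m and angle between door's own z axis and vertical below 0.035 rad), for 0.2 s.
At the end, for the whole second after the job is handed in: The door hangs on both pintles, sockets down on the shoulders within 3 mm, upright within 2 degrees, shut to within 3.4 degrees (0.06 rad) of the cupboard's front, and at rest (all of step 1 and angle between the y axis of door and the y axis of cupboard, either way round below 0.06 rad and y of door in the frame of cupboard above 0 m and angular speed of door below 0.05 rad/s); the robot touches nothing.
It fails at once if the door is pressed or knocked against the cupboard or its pintles with more than 40 N (contact force between door and cupboard above 40 N).
It fails at once if a bystander is pushed more than 15 mm (distance of any of jar, tealight, storybook from where it was at the start of the episode above 0.015 m).
It also fails if it takes over 72 s, if anything falls off the work surface, if the arm or the gripper's body presses on something with over 40 N, if the wrist force passes 120 N, or if a joint passes its speed limit or range.

## Working session

There is one attempt and no reset: what is moved stays moved. The work goes in short steps, Python scripts to look and compute and a shell command to move; the robot and the scene stay as the last step left them, time stands still between calls to the robot, and variables do not carry over. Pictures are saved under pics/ and viewed, and the job is handed in when it is done.

```bash
ls; mkdir -p pics
python3 - <<'E'
from bench import telemetry, optics, r
import cv2,numpy as np
o=telemetry.get_obs()
print(o, r.pinch_z)
for n in("side","top"):
    cv2.imwrite(f"pics/{n}0.png",optics.capture(n)); print(n,optics.camera_params(n))
print(optics.camera_params("wrist"))
E
```

```text
pics
{'t': 0.0, 'joint_pos': array([-1.34001086e+00,  1.50956608e-01,  1.43797150e+00,  3.34917130e-06,
        1.55384524e+00, -1.33980000e-01]), 'joint_vel': array([-0.00024289, -0.00060899,  0.00107125, -0.00174341, -0.00259616,
       -0.00240672]), 'joint_efforts': array([-2.18540859e-03, -7.13046527e+01, -5.70873928e+01, -3.25602832e-04,
        9.01119551e-03,  2.33703872e-05]), 'tool_pos': array([ 205.05759658, -536.93551447,  230.72185435]), 'tcp_rot': array([ 0.58208538,  0.40130188,  0.58270201, -0.40073903]), 'force': array([-0.21446555, -0.79432371, -0.36746014]), 'moment': array([0.06816404, 0.01946618, 0.04665987]), 'finger_gap': 85.38916263932822} 18.700000000000003
side {'mtx': array([[460.56550218,   0.        , 319.14011675],
       [  0.        , 460.56550218, 200.07759918],
       [  0.        ,   0.        ,   1.        ]]), 'pose': array([[-9.85325316e-01, -1.21377982e-01,  1.20005862e-01,
         3.04666714e+02],
       [-1.69980993e-01,  6.33904532e-01, -7.54500833e-01,
         9.87239796e+02],
       [ 1.55075285e-02, -7.63827487e-01, -6.45234133e-01,
    
[... 444 characters left out ...]
316e+02],
       [ 3.61604394e-03, -1.24278209e-01, -9.92240823e-01,
         1.58419628e+03],
       [ 0.00000000e+00,  0.00000000e+00,  0.00000000e+00,
         1.00000000e+00]])}
{'mtx': array([[333.64770474,   0.        , 318.95932418],
       [  0.        , 333.64770474, 204.551936  ],
       [  0.        ,   0.        ,   1.        ]]), 'T_tool_cam': array([[-1.16199610e-03, -3.13253197e-01,  9.49668934e-01,
        -1.42906091e+02],
       [ 1.69406536e-03, -9.49668829e-01, -3.13251089e-01,
         8.07788813e+01],
       [ 9.99997890e-01,  1.24480470e-03,  1.63418287e-03,
         5.28080405e-01],
       [ 0.00000000e+00,  0.00000000e+00,  0.00000000e+00,
         1.00000000e+00]])}
```

View pics/side0.png

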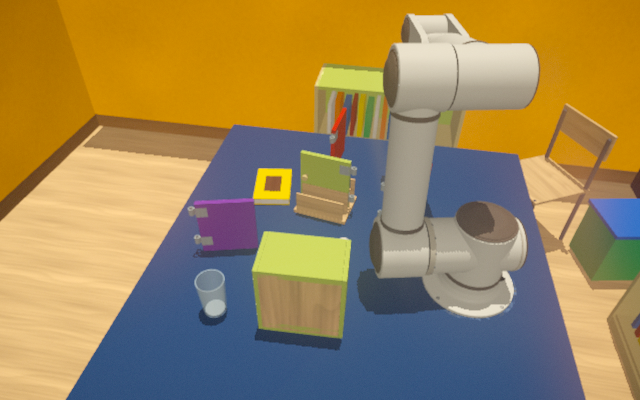

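View pics/top0.png

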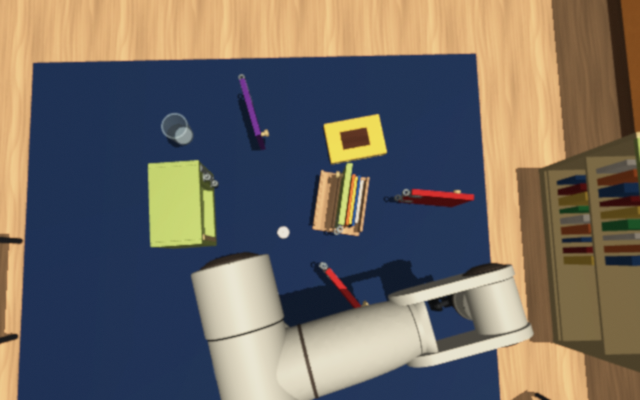

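Run:
```python
import cv2
t=cv2.imread("pics/top0.png");s=cv2.imread("pics/side0.png")
def crop(im,x0,y0,x1,y1,f,n): cv2.imwrite(n,cv2.resize(im[y0:y1,x0:x1],None,fx=f,fy=f,interpolation=cv2.INTER_CUBIC))
crop(t,140,150,240,250,6,"pics/t_cup.png")
crop(t,300,150,400,250,6,"pics/t_rack.png")
crop(s,240,130,370,345,3.7/1.4,"pics/s_all.png")
```

```text
(no output)
```

View pics/t_cup.png

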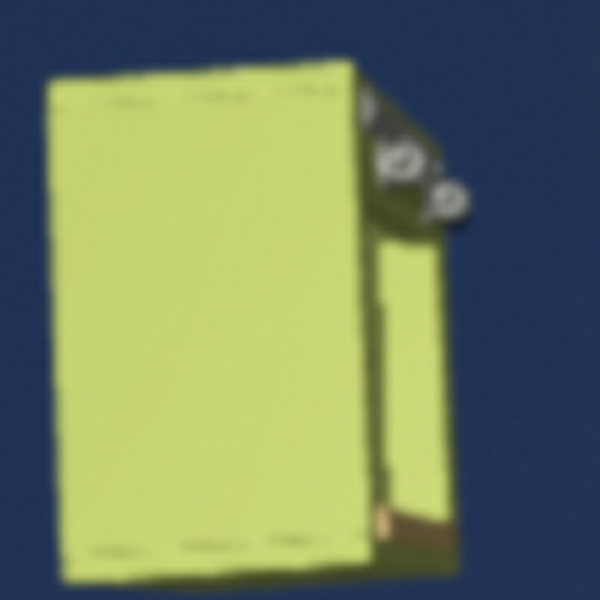

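View pics/t_rack.png

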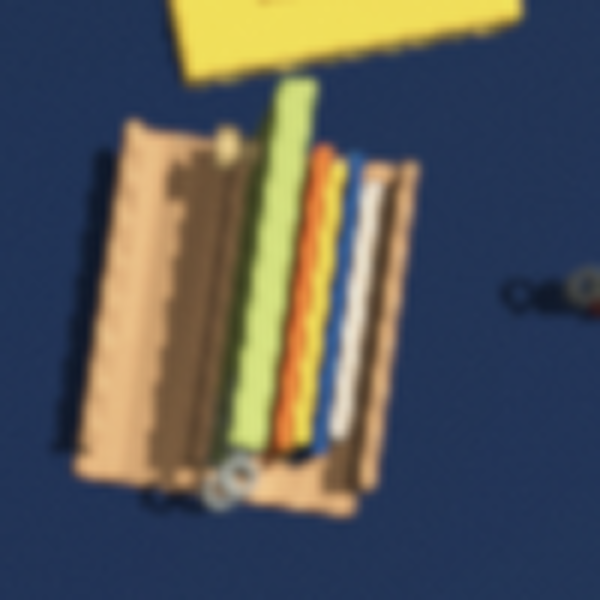

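View pics/s_all.png

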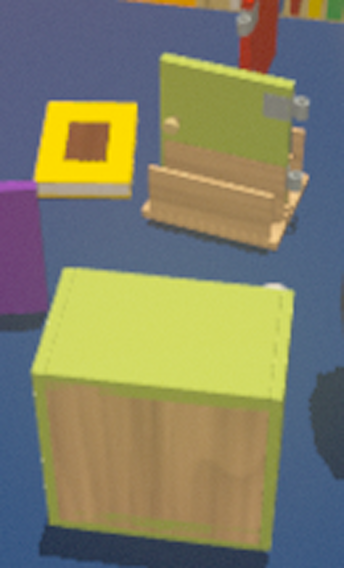

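```bash
cat > h.py <<'E'
from bench import telemetry, optics, r
import cv2,numpy as np
def ray(n,px,z):
    c=optics.camera_params(n); P=c["pose"]
    d=P[:3,:3]@np.linalg.solve(c["mtx"],[px[0],px[1],1.]); o=P[:3,3]
    return (o+d*(z-o[2])/d[2])[:2]
def proj(n,X):
    c=optics.camera_params(n); P=c["pose"]
    q=c["mtx"]@(P[:3,:3].T@(np.asarray(X,float)-P[:3,3])); return q[:2]/q[2]
def rect(n,mask,z):
    cs,_=cv2.findContours(mask,cv2.RETR_EXTERNAL,cv2.CHAIN_APPROX_NONE)
    c=max(cs,key=cv2.contourArea)
    W=np.array([ray(n,p[0],z) for p in c],np.float32)
    return cv2.minAreaRect(W),W
E
python3 - <<'E'
from h import *
t=cv2.imread("pics/top0.png")
hsv=cv2.cvtColor(t,cv2.COLOR_BGR2HSV)
print(hsv[205,170],hsv[190,346],hsv[200,208],hsv[200,341])
m=cv2.inRange(hsv,(25,80,150),(45,255,255))
k=np.ones((2,2),np.uint8)
for nm,(x0,y0,x1,y1),z in(("cup",(140,150,202,250),240),("door",(335,160,354,228),214)):
    mm=np.zeros_like(m); mm[y0:y1,x0:x1]=m[y0:y1,x0:x1]
    rc,W=rect("top",mm,z); print(nm,rc, cv2.boxPoints(rc).round(1).tolist(), W.mean(0))
    vx=cv2.fitLine(W,cv2.DIST_L2,0,.01,.01).ravel(); print(vx, np.degrees(np.arctan2(vx[1],vx[0])))
# crop corner
for nm,cc,z,o in(("cup",[(47,78),(353,62),(373,565),(62,583)],240,(140,150)),("door",[(280,80),(318,80),(268,447),(230,445)],214,(300,150)),("rings",[(403,160)],202,(140,150)),("ringlow",[(450,200)],82,(140,150)),("dsock",[(240,472)],192,(300,150)),("dsockl",[(222,490)],72,(300,150))):
    print(nm,[ray("top",((a+.5)/6-.5+o[0],(b+.5)/6-.5+o[1]),z).round(1).tolist() for a,b in cc])
E
```

```text
[ 34 118 212] [ 34 110 224] [ 34 117 216] [ 34 125 141]
cup ((467.58843994140625, 205.41925048828125), (232.25038146972656, 140.6503448486328), 2.644792318344116) [[348.29998779296875, 270.29998779296875], [354.79998779296875, 129.8000030517578], [586.7999877929688, 140.5], [580.2999877929688, 281.0]] [467.09842 205.39229]
[9.9897265e-01 4.5316502e-02 4.6709830e+02 2.0539223e+02] 2.597334
door ((487.1427001953125, -268.6404724121094), (16.85062599182129, 176.42942810058594), 80.2081298828125) [[398.79998779296875, -261.8999938964844], [572.5999755859375, -291.8999938964844], [575.5, -275.29998779296875], [401.6000061035156, -245.3000030517578]] [ 486.5092  -268.60516]
[ 9.8539758e-01 -1.7026938e-01  4.8650916e+02 -2.6860516e+02] -9.803481
cup [[582.0, 281.2], [586.4, 139.4], [353.5, 129.4], [348.6, 270.5]]
door [[573.8, -274.9], [573.4, -292.9], [400.1, -263.4], [401.4, -245.7]]
rings [[546.3, 123.4]]
ringlow [[545.3, 122.0]]
dsock [[390.0, -251.8]]
dsockl [[387.8, -251.8]]
```

```bash
cat >> h.py <<'E'
from scipy.spatial.transform import Rotation as R
def pose():
    o=telemetry.get_obs(); q=o["tcp_rot"]
    return o,o["tool_pos"],R.from_quat([q[1],q[2],q[3],q[0]]).as_matrix()
def st():
    o,p,M=pose()
    print("t %.2f"%o["t"],"tcp",p.round(1),"yaw %.2f"%np.degrees(np.arctan2(M[1,1],M[0,1])),"tilt",M[2].round(4),"F",o["force"].round(1),"M",o["moment"].round(2),"gap %.1f"%o["finger_gap"])
    return o,p,M
def plan(x,y,z,yaw=None):
    o,p,M=st()
    d=M.T@(np.array([x,y,z])-p)
    t=0
    if yaw is not None:
        t=-(yaw-np.degrees(np.arctan2(M[1,1],M[0,1])))
        t=(t+180)%360-180
    print("shift/250",(d/250).round(4),"turn/60 %.4f"%(t/60))
E
python3 - <<'E'
from h import *
plan(457.5,-263.5,300,170.2)
for n,px,z in(("tealight",(283,232),14),("jarbase",(182,135),0),("purple",(241,75),200),("purpleb",(258,146),0),("red1",(322,266),200),("red1b",(360,300),200),("red2",(405,192),200)): print(n,ray("top",px,z))
E
```

```text
t 0.10 tcp [ 205.1 -537.   230.8] yaw 20.90 tilt [-1.e+00  1.e-04 -1.e-03] F [-0.1 -0.5 -0.7] M [-0.   -0.03  0.01] gap 85.1
shift/250 [-0.2761  1.3336 -0.6619] turn/60 -2.4883
tealight [392.30199596 -84.59750397]
jarbase [720.74225782 243.89900376]
purple [845.47424174  23.75998227]
purpleb [678.08882207  -6.73365855]
red1 [ 285.18036872 -198.56486699]
red1b [ 189.44310573 -301.34338636]
red2 [ 488.54039832 -440.93244872]
```

```bash
python3 -m jog '[[[-0.2,0.1,-0.05,-0.14,0],[-0.27,0.27,-0.14,-0.28,0],[-0.27,0.46,-0.24,-0.42,0],[-0.27,0.66,-0.34,-0.57,0],[-0.27,0.86,-0.44,-0.71,0]]]' 80; python3 -c "
from h import *
plan(457.5,-263.5,300,170.2)"
```

```text
t: 0.6
tool_pos: [353.0, -371.8, 298.4]
tcp_rot: [0.688, 0.162, 0.689, -0.161]
force: [0.5, -0.8, -0.4]
finger_gap: 85.5
t 0.60 tcp [ 353.  -371.8  298.4] yaw 63.62 tilt [-1.e+00  8.e-04 -6.e-04] F [ 0.5 -0.8 -0.4] M [-0.    0.01 -0.02] gap 85.5
shift/250 [-0.0061  0.5738  0.1819] turn/60 -1.7764
```

```bash
python3 -m jog '[[[0,0.2,0.06,-0.71,0],[0,0.4,0.12,-0.71,0],[0,0.57,0.18,-0.71,0],[0,0.574,0.182,-0.71,0],[0,0.574,0.182,-0.71,0]]]' 
python3 -m jog '[[[0,0,0,-0.71,0],[0,0,0,-0.71,0],[0,0,0,-0.71,0],[0,0,0,-0.71,0],[0,0,0,-0.71,0]]]' ; python3 -c "
from h import *
plan(457.5,-263.5,300,170.2)"
```

```text
t: 1.1
tool_pos: [458.5, -261.9, 298.1]
tcp_rot: [0.699, -0.102, 0.7, 0.104]
force: [0.2, 0.4, -0.1]
finger_gap: 85.3
t: 1.6
tool_pos: [458.4, -261.8, 297.8]
tcp_rot: [0.614, -0.35, 0.614, 0.352]
force: [-0.8, 0.3, -0.0]
finger_gap: 85.3
t 1.60 tcp [ 458.4 -261.8  297.8] yaw 149.54 tilt [-1.     0.002  0.001] F [-0.8  0.3 -0. ] M [0.06 0.03 0.04] gap 85.3
shift/250 [-0.0089 -0.0001 -0.0077] turn/60 -0.3443
```

```bash
python3 -m jog '[[[0.05,0,-0.008,-0.2,0],[0.1,0,-0.008,-0.344,0],[0.1,0,-0.008,-0.344,0],[0.1,0,-0.008,-0.344,0],[0.1,0,-0.008,-0.344,0]]]' ; python3 -c "
from h import *
plan(457.5,-263.5,175,170.2)
cv2.imwrite('pics/w1.png',optics.capture('wrist'))"
```

```text
t: 2.1
tool_pos: [457.4, -263.5, 272.8]
tcp_rot: [0.542, -0.454, 0.541, 0.456]
force: [-0.4, 0.0, -0.4]
finger_gap: 85.0
t 2.10 tcp [ 457.4 -263.5  272.8] yaw 170.04 tilt [-1.      0.0015  0.0016] F [-0.4  0.  -0.4] M [ 0.03 -0.01 -0.01] gap 85.0
shift/250 [ 0.3913 -0.0008 -0.0005] turn/60 -0.0026
```

View pics/w1.png

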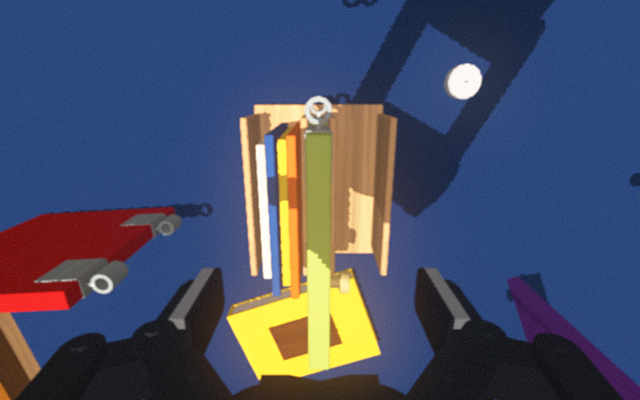

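The door's top edge runs straight down column ~319 between the open fingers (sockets at (318,108)), so alignment is good; I'll descend and grip.

```bash
python3 -m jog '[[[0.13,0,0,0,0],[0.25,0,0,0,0],[0.33,0,0,0,0],[0.38,0,0,0,0],[0.391,0,0,0,0]]]' 80
python3 -m jog '[[[0,0,0,0,0.5],[0,0,0,0,0.9],[0,0,0,0,1],[0,0,0,0,1],[0,0,0,0,1]]]' 80
python3 -m jog '[[[0,0,0,0,1],[0,0,0,0,1],[0,0,0,0,1],[0,0,0,0,1],[0,0,0,0,1]]]' 80
python3 -c "
from h import *
st()"
```

```text
t: 2.65
tool_pos: [457.1, -263.2, 174.3]
tcp_rot: [0.542, -0.453, 0.542, 0.456]
force: [0.0, -0.8, 0.6]
finger_gap: 85.3
t: 3.15
tool_pos: [457.3, -263.4, 174.9]
tcp_rot: [0.542, -0.454, 0.542, 0.455]
force: [-0.8, 0.2, -0.7]
finger_gap: 15.2
t: 3.65
tool_pos: [457.2, -263.4, 174.9]
tcp_rot: [0.542, -0.454, 0.542, 0.455]
force: [-3.3, 0.2, 1.5]
finger_gap: 15.1
t 3.65 tcp [ 457.2 -263.4  174.9] yaw 170.00 tilt [-1.      0.0018  0.0016] F [-3.3  0.2  1.5] M [ 0.04  0.49 -0.01] gap 15.1
```

```bash
python3 -m jog '[[[-0.04,0,0,0,1],[-0.1,0,0,0,1],[-0.17,0,0,0,1],[-0.25,0,0,0,1],[-0.33,0,0,0,1]]]' 80
python3 -m jog '[[[-0.06,0,0,0,1],[-0.12,0,0,0,1],[-0.15,0,0,0,1],[-0.15,0,0,0,1],[-0.15,0,0,0,1]]]' 80
python3 -c "
from h import *
st()
cv2.imwrite('pics/w2.png',optics.capture('wrist'))
cv2.imwrite('pics/t2.png',optics.capture('top'))
cv2.imwrite('pics/s2.png',optics.capture('side')[60:300,200:480])"
```

```text
t: 4.15
tool_pos: [457.4, -263.4, 258.7]
tcp_rot: [0.542, -0.454, 0.542, 0.455]
force: [0.0, -0.8, -3.8]
finger_gap: 15.0
t: 4.65
tool_pos: [457.3, -263.4, 295.5]
tcp_rot: [0.542, -0.453, 0.542, 0.456]
force: [-0.6, -0.1, -3.7]
finger_gap: 14.8
t 4.65 tcp [ 457.3 -263.4  295.5] yaw 170.00 tilt [-1.      0.0024  0.0021] F [-0.6 -0.1 -3.7] M [ 0.01  0.1  -0.01] gap 14.8
```

View pics/w2.png

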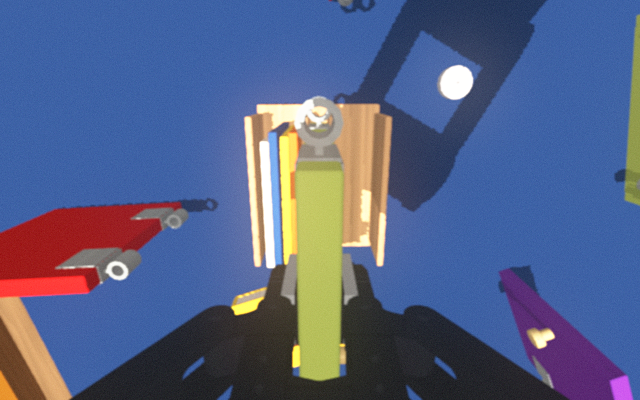

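View pics/s2.png

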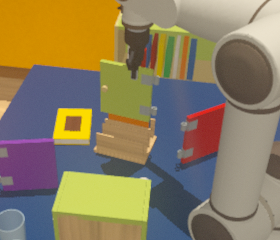

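```bash
cat >> h.py <<'E'
def wray(px,x):  # wrist pixel -> tool (y,z) at tool-x plane
    c=optics.camera_params("wrist"); T=c["T_tool_cam"]
    d=T[:3,:3]@np.linalg.solve(c["mtx"],[px[0],px[1],1.]); o=T[:3,3]
    return o+d*(x-o[0])/d[0]
def wproj(X):
    c=optics.camera_params("wrist"); T=c["T_tool_cam"]
    q=c["mtx"]@(T[:3,:3].T@(np.asarray(X,float)-T[:3,3])); return q[:2]/q[2]
E
python3 - <<'E'
from h import *
w=cv2.imread('pics/w2.png')
cv2.imwrite('pics/w2c.png',cv2.resize(w[85:185,270:370],None,fx=6,fy=6,interpolation=cv2.INTER_CUBIC))
g=cv2.cvtColor(w,cv2.COLOR_BGR2GRAY)
print(wray((319.5,120),-17))
plan(548,60,290,92.6)
E
```

```text
[-17.          70.91676786  -0.18988293]
t 4.80 tcp [ 457.3 -263.4  295.4] yaw 170.00 tilt [-1.      0.0027  0.0023] F [ 0.2 -0.3 -3.5] M [0.06 0.05 0.05] gap 15.3
shift/250 [ 0.0243 -0.1329  1.3368] turn/60 1.2900
```

View pics/w2c.png

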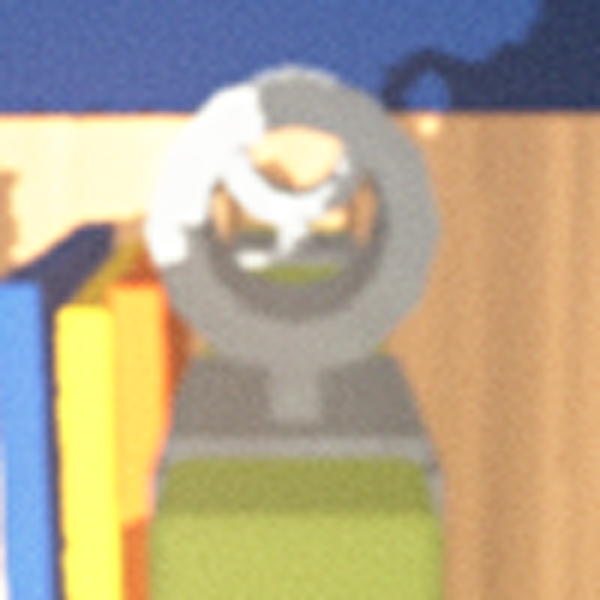

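```bash
python3 -m jog '[[[-0.05,0,0.08,0,1],[-0.1,0,0.22,0,1],[-0.1,-0.02,0.38,0.07,1],[-0.1,-0.05,0.55,0.2,1],[-0.1,-0.08,0.7,0.34,1]]]' 80
python3 -c "
from h import *
plan(551,20,300,92.6)"
```

```text
t: 5.3
tool_pos: [506.5, -95.9, 320.5]
tcp_rot: [0.612, -0.353, 0.612, 0.356]
force: [-0.2, -0.3, -2.7]
finger_gap: 15.2
t 5.30 tcp [506.5 -95.9 320.5] yaw 150.18 tilt [-1.      0.0036  0.0013] F [-0.2 -0.3 -2.7] M [-0.02  0.09 -0.03] gap 15.2
shift/250 [0.0829 0.0758 0.4907] turn/60 0.9596
```

```bash
python3 -m jog '[[[0,0,0.05,0.14,1],[0,0,0.1,0.28,1],[0.02,0.02,0.2,0.42,1],[0.04,0.04,0.3,0.56,1],[0.06,0.06,0.4,0.7,1]]]' 80
python3 -c "
from h import *
plan(551,20,230,92.6)"
```

```text
t: 5.8
tool_pos: [543.3, -0.7, 305.0]
tcp_rot: [0.698, -0.108, 0.7, 0.111]
force: [0.1, -0.3, -3.1]
finger_gap: 15.1
t 5.80 tcp [543.3  -0.7 305. ] yaw 107.82 tilt [-1.      0.004  -0.0021] F [ 0.1 -0.3 -3.1] M [ 0.13  0.   -0.04] gap 15.1
shift/250 [0.3    0.0681 0.0552] turn/60 0.2537
```

```bash
python3 -m jog '[[[0.05,0.03,0.03,0.13,1],[0.13,0.068,0.055,0.25,1],[0.21,0.068,0.055,0.254,1],[0.27,0.068,0.055,0.254,1],[0.3,0.068,0.055,0.254,1]]]' 80
python3 -c "
from h import *
plan(551,20,230,92.6)
w=optics.capture('wrist')
cv2.imwrite('pics/w3.png',w)
cv2.imwrite('pics/w3c.png',cv2.resize(w[0:150,220:420],None,fx=4,fy=4,interpolation=cv2.INTER_CUBIC))
plan(551,20,230,92.6)"
```

```text
t: 6.3
tool_pos: [550.5, 19.9, 228.4]
tcp_rot: [0.705, -0.015, 0.709, 0.017]
force: [-0.7, 1.1, -2.5]
finger_gap: 15.6
t 6.30 tcp [550.5  19.9 228.4] yaw 92.62 tilt [-1.      0.0036 -0.0049] F [-0.7  1.1 -2.5] M [ 0.11 -0.   -0.  ] gap 15.6
shift/250 [-0.0065  0.0003  0.0021] turn/60 0.0003
t 6.35 tcp [550.4  19.8 228. ] yaw 92.60 tilt [-1.      0.0036 -0.0053] F [ 0.4 -0.3 -4.4] M [ 0.04 -0.06 -0.01] gap 15.0
shift/250 [-0.008   0.0007  0.0023] turn/60 0.0000
```

View pics/w3.png

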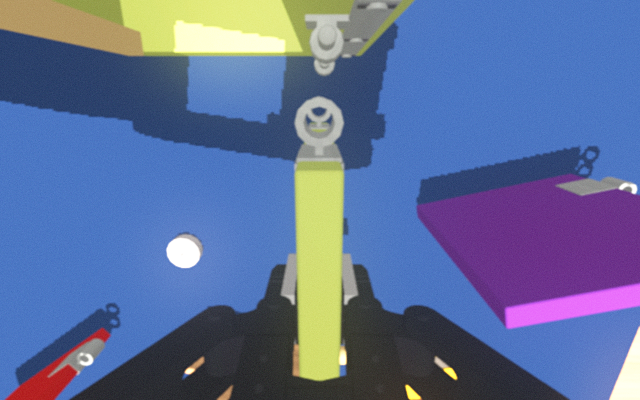

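View pics/w3c.png

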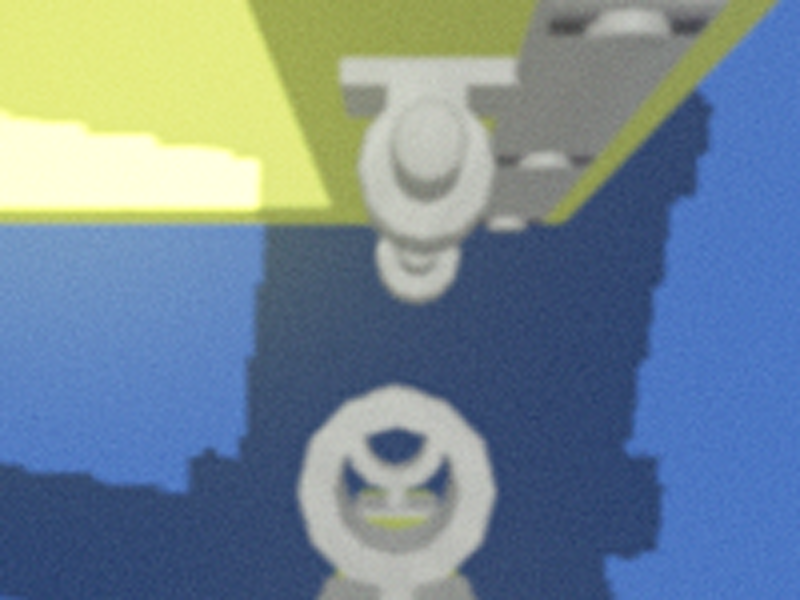

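Run:
```python
from h import *
o,p,M=st()
def g(px,z):
    # intersect with world z plane
    c=optics.camera_params("wrist");T=c["T_tool_cam"]
    d=M@(T[:3,:3]@np.linalg.solve(c["mtx"],[px[0],px[1],1.])); O=p+M@T[:3,3]
    return O+d*(z-O[2])/d[2]
pu=g((327.2,33.2),202);ps=g((326.4,44.9),182);pl=g((324.1,65.1),62)
so=g((319.1,120.6),p[2]+17)
print(pu,ps,pl,so)
for q in(pu,ps,pl): print("d tool",(M.T@(q-so))[1:], "pix proj top", proj("top",[q[0],q[1],202]))
c=np.array([467.5,205.4]);a=np.radians(92.6);X=np.array([np.cos(a),np.sin(a)]);Y=np.array([-X[1],X[0]])
for q in(pu,ps,pl): print("cup frame",(q[:2]-c)@X,(q[:2]-c)@Y)
```

```text
t 6.35 tcp [550.4  19.8 228. ] yaw 92.60 tilt [-1.      0.0036 -0.0053] F [ 0.4 -0.3 -4.4] M [ 0.04 -0.06 -0.01] gap 15.0
[549.70332561 126.42490699 202.        ] [549.78302003 124.18382113 182.        ] [549.75645465 124.13747948  62.        ] [547.89606196  90.4864585  245.00476007]
d tool [35.66504805  3.66356895] pix proj top [205.6768463  175.08745969]
d tool [33.350988    3.74683537] pix proj top [206.46272675 175.04266077]
d tool [32.87581491  4.35058154] pix proj top [206.47896175 175.05148573]
cup frame -82.6227821457817 -78.53615681743413
cup frame -84.86517614349343 -78.51410684331577
cup frame -84.91026500361303 -78.48546662141516
```

```bash
python3 -m jog '[[[0,0.04,0.008,0,1],[0.01,0.08,0.0152,0,1],[0.02,0.12,0.0152,0,1],[0.03,0.136,0.0152,0,1],[0.03,0.136,0.0152,0,1]]]' 80
python3 -c "
from h import *
st()
w=optics.capture('wrist')
cv2.imwrite('pics/w4c.png',cv2.resize(w[60:180,240:400],None,fx=5,fy=5,interpolation=cv2.INTER_CUBIC))
"
```

```text
t: 6.85
tool_pos: [552.5, 54.8, 220.4]
tcp_rot: [0.705, -0.015, 0.709, 0.018]
force: [0.4, -0.8, -3.5]
finger_gap: 14.9
t 6.85 tcp [552.5  54.8 220.4] yaw 92.67 tilt [-1.      0.0037 -0.0055] F [ 0.4 -0.8 -3.5] M [0.07 0.03 0.03] gap 14.9
```

View pics/w4c.png

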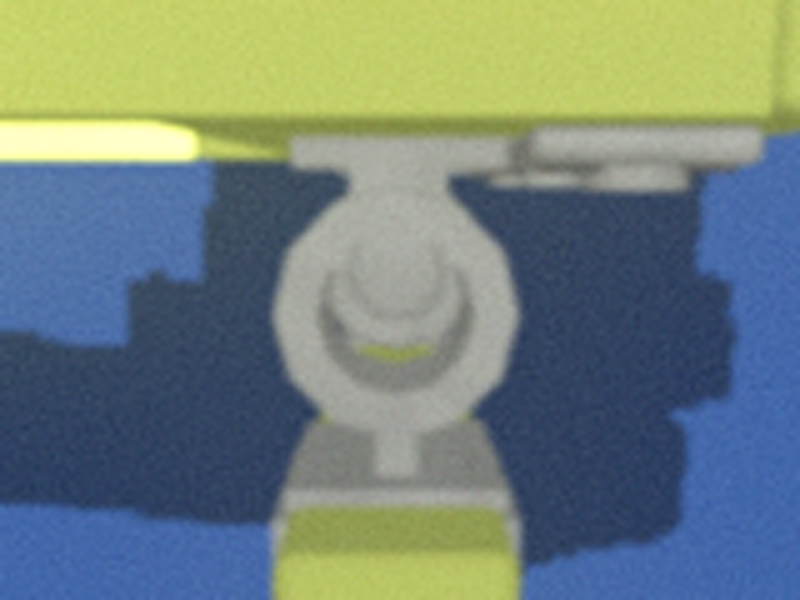

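Run:
```python
from h import *
im=cv2.imread('pics/w4c.png')[130:460,230:570]
g=cv2.cvtColor(im,cv2.COLOR_BGR2GRAY); g=cv2.GaussianBlur(g,(0,0),3)
g=np.clip((g.astype(float)-90)*255/(190-90),0,255).astype(np.uint8)
g=cv2.createCLAHE(4,(4,4)).apply(g)
cv2.imwrite('pics/w4e.png',cv2.resize(g,None,fx=1.75,fy=1.75))
c=lambda p:((p-[240,60])*5).round(1)
for nm,X in(("ringtop",-17),("bore bottom",7),("pintop",18.4),("shoulder",38.4),("lowshoulder",158.4)):
    a=wproj([X,70.9+.3,-.3]); e=wproj([X,71.2,8.7]); print(nm,c(a), "px per mm*5",(e-a)[0]/9*5)
```

```text
ringtop [383.2 297.5] px per mm*5 13.639036662601047
bore bottom [385.  277.5] px per mm*5 11.497342011374958
pintop [385.6 270.1] px per mm*5 10.699305001288463
shoulder [386.6 259.3] px per mm*5 9.537852798133883
lowshoulder [389.6 224.3] px per mm*5 5.775882437716228
```

View pics/w4e.png

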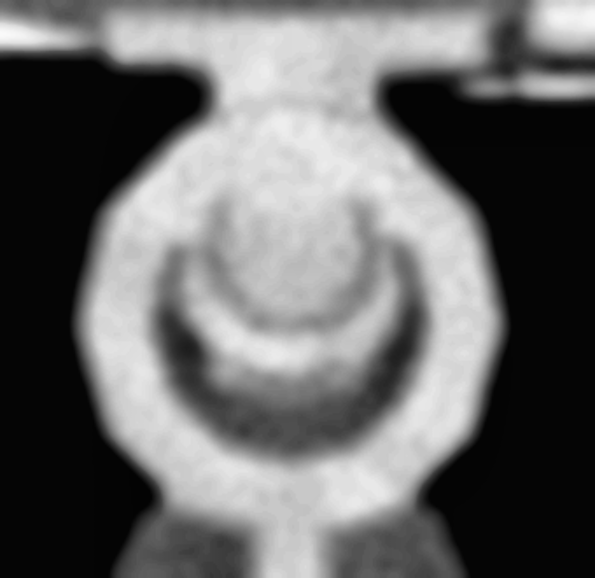

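```bash
python3 -m jog '[[[0.006,0.006,0,0,1],[0.012,0.006,0,0,1],[0.02,0.006,0,0,1],[0.02,0.006,0,0,1],[0.02,0.006,0,0,1]]]' 80
python3 -c "
from h import *
st()
w=optics.capture('wrist')
cv2.imwrite('pics/w5.png',w)
im=cv2.resize(w[60:180,240:400],None,fx=5,fy=5,interpolation=cv2.INTER_CUBIC)[130:460,230:570]
g=cv2.cvtColor(im,cv2.COLOR_BGR2GRAY); g=cv2.GaussianBlur(g,(0,0),3)
g=np.clip((g.astype(float)-90)*255/(190-90),0,255).astype(np.uint8)
g=cv2.createCLAHE(4,(4,4)).apply(g)
cv2.imwrite('pics/w5e.png',cv2.resize(g,None,fx=1.75,fy=1.75))
s=optics.capture('side'); t=optics.capture('top')
cv2.imwrite('pics/s5.png',cv2.resize(s[150:350,230:450],None,fx=2.5,fy=2.5)); cv2.imwrite('pics/t5.png',cv2.resize(t[130:260,140:290],None,fx=4,fy=4))
st()
"
```

```text
t: 7.4
tool_pos: [552.5, 55.8, 215.5]
tcp_rot: [0.705, -0.015, 0.709, 0.017]
force: [0.2, 0.0, -3.4]
finger_gap: 15.3
t 7.40 tcp [552.5  55.8 215.5] yaw 92.64 tilt [-1.      0.0035 -0.0054] F [ 0.2  0.  -3.4] M [ 0.07  0.02 -0.01] gap 15.3
t 7.55 tcp [552.5  55.8 215.6] yaw 92.64 tilt [-1.      0.0035 -0.0053] F [-0.5 -0.2 -3.5] M [ 0.12 -0.03  0.04] gap 14.6
```

View pics/w5e.png

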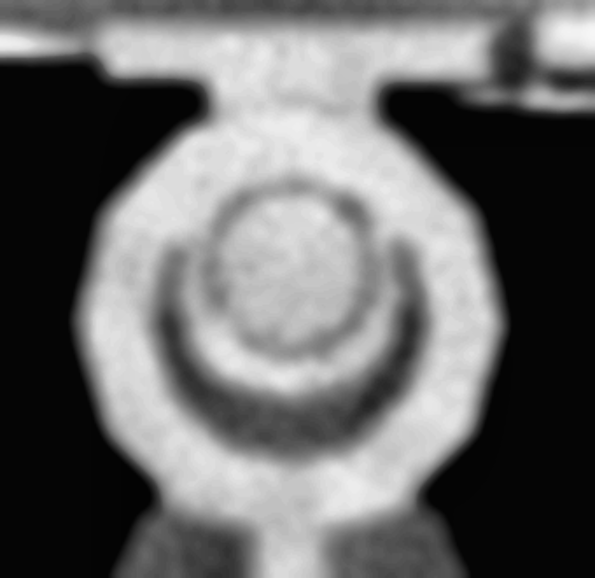

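View pics/t5.png

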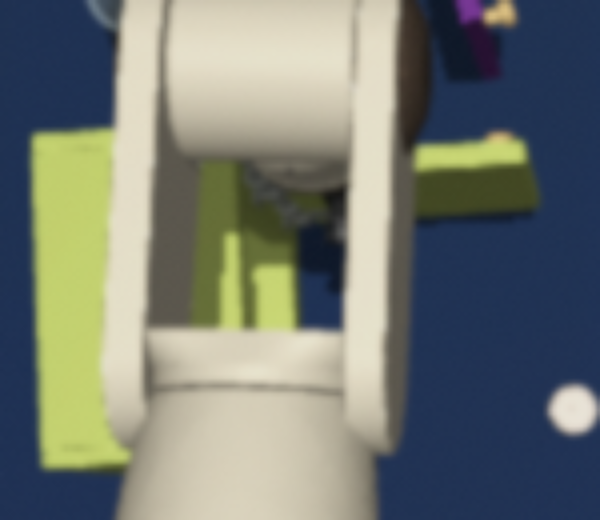

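```bash
python3 -m jog '[[[0.006,0.0015,0,0,1],[0.012,0.0015,0,0,1],[0.018,0.0015,0,0,1],[0.022,0.0015,0,0,1],[0.024,0.0015,0,0,1]]]' 80
python3 -m jog '[[[0.002,0,0,0,1],[0.004,0,0,0,1],[0.006,0,0,0,1],[0.008,0,0,0,1],[0.008,0,0,0,1]]]'
python3 -c "
from h import *
st()"
```

```text
t: 8.05
tool_pos: [552.4, 56.2, 209.5]
tcp_rot: [0.705, -0.015, 0.709, 0.017]
force: [-0.1, -0.1, -2.7]
finger_gap: 15.5
t: 8.55
tool_pos: [552.4, 56.2, 207.4]
tcp_rot: [0.705, -0.015, 0.709, 0.018]
force: [-0.7, 0.4, -3.3]
finger_gap: 15.3
t 8.55 tcp [552.4  56.2 207.4] yaw 92.65 tilt [-1.      0.0035 -0.0055] F [-0.7  0.4 -3.3] M [ 0.08 -0.04  0.04] gap 15.3
```

Mouth at about 80, no contact force; continue in small steps.

```bash
python3 -m jog '[[[0.002,0,0,0,1],[0.004,0,0,0,1],[0.006,0,0,0,1],[0.008,0,0,0,1],[0.008,0,0,0,1]]]'
python3 -m jog '[[[0,0,0,0,1],[0,0,0,0,1],[0,0,0,0,1],[0,0,0,0,1],[0,0,0,0,1]]]'
python3 -c "
from h import *
st()
w=optics.capture('wrist')
im=cv2.resize(w[60:180,240:400],None,fx=5,fy=5,interpolation=cv2.INTER_CUBIC)[130:460,230:570]
g=cv2.cvtColor(im,cv2.COLOR_BGR2GRAY); g=cv2.GaussianBlur(g,(0,0),3)
g=np.clip((g.astype(float)-90)*255/(190-90),0,255).astype(np.uint8)
g=cv2.createCLAHE(4,(4,4)).apply(g)
cv2.imwrite('pics/w6e.png',cv2.resize(g,None,fx=1.75,fy=1.75))
"
```

```text
t: 9.05
tool_pos: [552.3, 56.2, 205.3]
tcp_rot: [0.705, -0.015, 0.709, 0.018]
force: [-0.7, 0.7, -3.2]
finger_gap: 15.3
t: 9.55
tool_pos: [552.3, 56.2, 205.4]
tcp_rot: [0.705, -0.015, 0.709, 0.018]
force: [0.2, 0.2, -3.3]
finger_gap: 15.1
t 9.55 tcp [552.3  56.2 205.4] yaw 92.65 tilt [-1.      0.0035 -0.0056] F [ 0.2  0.2 -3.3] M [ 0.08 -0.01  0.  ] gap 15.1
```

View pics/w6e.png

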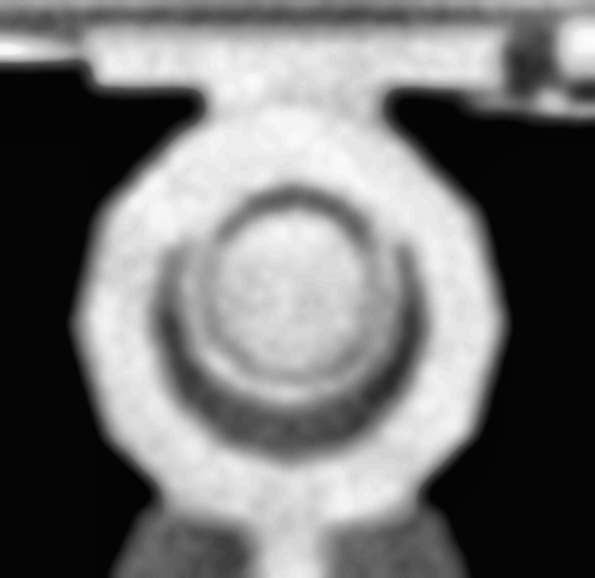

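```bash
python3 -m jog '[[[0.003,0,0,0,1],[0.006,0,0,0,1],[0.009,0,0,0,1],[0.012,0,0,0,1],[0.012,0,0,0,1]]]'
python3 -m jog '[[[0.003,0,0,0,1],[0.006,0,0,0,1],[0.009,0,0,0,1],[0.012,0,0,0,1],[0.012,0,0,0,1]]]'
python3 -c "
from h import *
st()
"
```

```text
t: 10.1
tool_pos: [552.3, 56.3, 202.2]
tcp_rot: [0.705, -0.015, 0.709, 0.018]
force: [0.3, -0.8, -3.9]
finger_gap: 15.1
t: 10.6
tool_pos: [552.2, 56.3, 199.1]
tcp_rot: [0.705, -0.015, 0.709, 0.018]
force: [-0.4, 0.0, -4.1]
finger_gap: 15.2
t 10.60 tcp [552.2  56.3 199.1] yaw 92.64 tilt [-1.      0.0035 -0.006 ] F [-0.4  0.  -4.1] M [ 0.09 -0.   -0.02] gap 15.2
```

```bash
python3 -m jog '[[[0.003,0,0,0,1],[0.006,0,0,0,1],[0.009,0,0,0,1],[0.012,0,0,0,1],[0.012,0,0,0,1]]]'
python3 -m jog '[[[0.003,0,0,0,1],[0.006,0,0,0,1],[0.009,0,0,0,1],[0.012,0,0,0,1],[0.012,0,0,0,1]]]'
python3 -c "
from h import *
st()
w=optics.capture('wrist')
im=cv2.resize(w[60:180,240:400],None,fx=5,fy=5,interpolation=cv2.INTER_CUBIC)
cv2.imwrite('pics/w7.png',im)
"
```

```text
t: 11.1
tool_pos: [552.2, 56.3, 196.0]
tcp_rot: [0.705, -0.015, 0.709, 0.018]
force: [-1.5, -0.3, -2.3]
finger_gap: 14.9
t: 11.6
tool_pos: [552.1, 56.3, 192.8]
tcp_rot: [0.705, -0.015, 0.709, 0.018]
force: [0.2, -1.1, -3.9]
finger_gap: 15.0
t 11.60 tcp [552.1  56.3 192.8] yaw 92.64 tilt [-1.      0.0035 -0.0062] F [ 0.2 -1.1 -3.9] M [ 0.06 -0.03 -0.03] gap 15.0
```

View pics/w7.png

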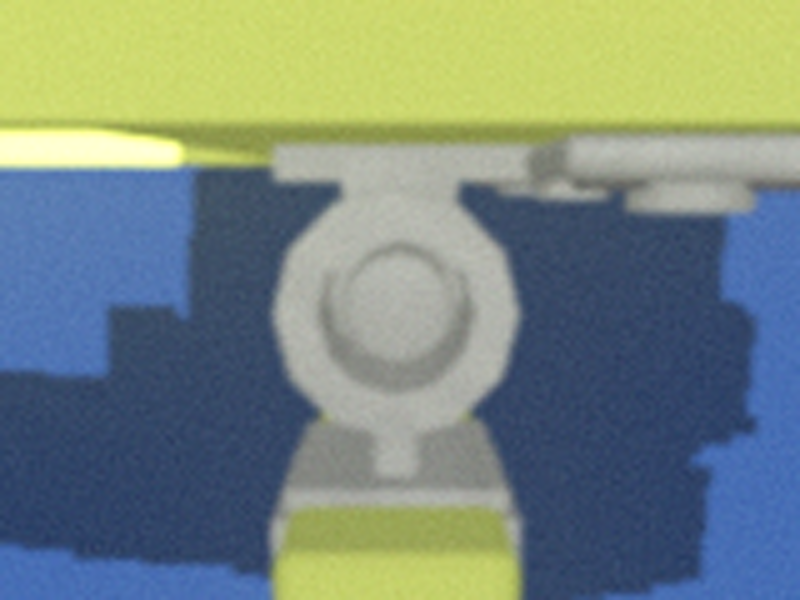

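The pin (397,308 in the crop) is well inside the bore and centred; about 4 mm remain.

```bash
python3 -m jog '[[[0.003,0,0,0,1],[0.006,0,0,0,1],[0.008,0,0,0,1],[0.01,0,0,0,1],[0.01,0,0,0,1]]]'
python3 -m jog '[[[0.001,0,0,0,1],[0.002,0,0,0,1],[0.003,0,0,0,1],[0.004,0,0,0,1],[0.004,0,0,0,1]]]'
python3 -c "
from h import *
st()
"
```

```text
t: 12.15
tool_pos: [552.1, 56.2, 190.3]
tcp_rot: [0.705, -0.015, 0.709, 0.017]
force: [0.1, -0.6, -3.1]
finger_gap: 15.1
t: 12.65
tool_pos: [552.1, 56.3, 189.4]
tcp_rot: [0.705, -0.015, 0.709, 0.018]
force: [-0.0, 0.3, -3.8]
finger_gap: 14.9
t 12.65 tcp [552.1  56.3 189.4] yaw 92.64 tilt [-1.      0.0035 -0.0061] F [-0.   0.3 -3.8] M [ 0.   -0.15 -0.12] gap 14.9
```

```bash
python3 -m jog '[[[0.001,0,0,0,1],[0.002,0,0,0,1],[0.003,0,0,0,1],[0.004,0,0,0,1],[0.004,0,0,0,1]]]'
python3 -c "
from h import *
st()
"
```

```text
t: 13.15
tool_pos: [552.2, 56.2, 188.5]
tcp_rot: [0.705, -0.015, 0.709, 0.017]
force: [0.2, -0.7, 0.4]
finger_gap: 14.6
t 13.15 tcp [552.2  56.2 188.5] yaw 92.64 tilt [-1.      0.0035 -0.0057] F [ 0.2 -0.7  0.4] M [ 0.19 -0.11  0.03] gap 14.6
```

Weight has transferred (−3.8 → +0.4 N) at the expected height: seated. Release and rise.

```bash
python3 -m jog '[[[0.001,0,0,0,1],[0.001,0,0,0,1],[0.001,0,0,0,0.7],[0.001,0,0,0,0.5],[0.001,0,0,0,0.4]]]' 20
python3 -m jog '[[[0,0,0,0,0.4],[-0.06,0,0,0,0.4],[-0.12,0,0,0,0.4],[-0.2,0,0,0,0.4],[-0.28,0,0,0,0.4]]]'
python3 -c "
from h import *
st()
cv2.imwrite('pics/w8.png',optics.capture('wrist'))
s=optics.capture('side')
cv2.imwrite('pics/s8.png',cv2.resize(s[120:340,200:460],None,fx=2.5,fy=2.5))"
```

```text
t: 13.65
tool_pos: [552.2, 56.3, 188.3]
tcp_rot: [0.705, -0.015, 0.709, 0.017]
force: [-0.4, -0.2, 0.9]
finger_gap: 51.1
t: 14.15
tool_pos: [552.7, 56.0, 260.6]
tcp_rot: [0.705, -0.015, 0.709, 0.017]
force: [0.1, -0.1, 0.4]
finger_gap: 51.4
t 14.15 tcp [552.7  56.  260.6] yaw 92.64 tilt [-1.      0.0034 -0.0045] F [ 0.1 -0.1  0.4] M [-0.04  0.02  0.  ] gap 51.4
```

View pics/w8.png

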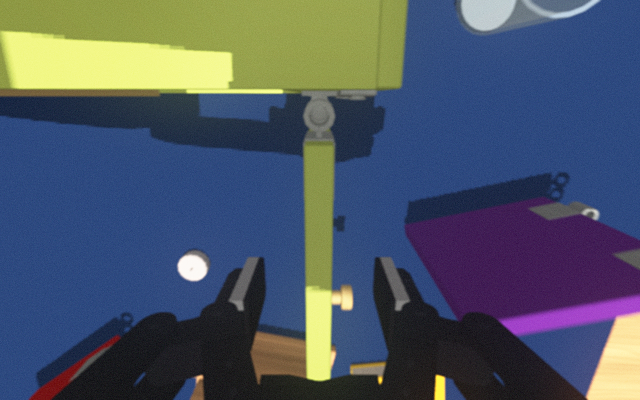

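View pics/s8.png

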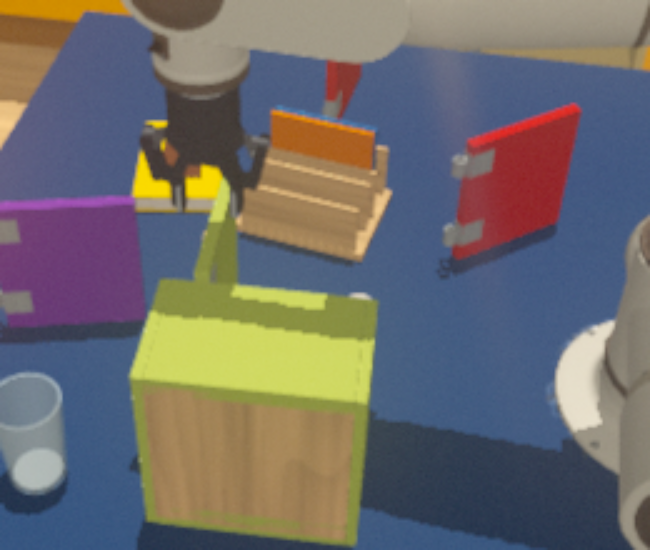

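```bash
cat >> h.py <<'E'
H=np.array([548.9,127.1])
def arc(A,d,s=125,z=195):
    a=np.radians(182.6+A); u=np.array([np.cos(a),np.sin(a)])
    b=np.radians(272.6+A); n=np.array([np.cos(b),np.sin(b)])
    P=H+s*u+(8+d)*n
    return P[0],P[1],z,2.6+A
def rows(lst):
    o,p,M=st(); y0=np.degrees(np.arctan2(M[1,1],M[0,1]))
    for A,d in lst:
        x,y,z,w=arc(A,d); dd=M.T@(np.array([x,y,z])-p); print(A,d,(dd/250).round(3).tolist(),round((y0-w)/60,3))
E
python3 -m jog '[[[-0.02,-0.05,0.05,0,1],[-0.02,-0.1,0.1,0,1],[-0.02,-0.15,0.15,0,1],[-0.02,-0.2,0.2,0,1],[-0.02,-0.2,0.2,0,1]]]' 40
python3 -c "
from h import *
rows([(90,35)])"
```

```text
t: 14.75
tool_pos: [607.0, 6.7, 266.4]
tcp_rot: [0.706, -0.015, 0.708, 0.017]
force: [0.6, -0.6, -0.9]
finger_gap: -0.0
t 14.75 tcp [607.    6.7 266.4] yaw 92.56 tilt [-1.      0.0029 -0.0016] F [ 0.6 -0.6 -0.9] M [ 0.01 -0.01  0.04] gap -0.0
90 35 [0.286, -0.009, -0.038] -0.001
```

```bash
python3 -m jog '[[[0.08,0,0,0,1],[0.16,0,-0.01,0,1],[0.24,-0.009,-0.038,0,1],[0.286,-0.009,-0.038,0,1],[0.286,-0.009,-0.038,0,1]]]' 40
python3 -c "
from h import *
rows([(90,22),(90,18),(87,15),(84,15),(81,15),(78,15),(75,15)])
cv2.imwrite('pics/w9.png',optics.capture('wrist'))"
```

```text
t: 15.25
tool_pos: [597.0, 4.3, 193.6]
tcp_rot: [0.706, -0.015, 0.708, 0.017]
force: [0.2, 0.2, -0.0]
finger_gap: -0.4
t 15.25 tcp [597.    4.3 193.6] yaw 92.54 tilt [-1.      0.0034 -0.0038] F [ 0.2  0.2 -0. ] M [-0.04  0.01  0.02] gap -0.4
90 22 [-0.005, -0.001, -0.05] -0.001
90 18 [-0.005, -0.001, -0.066] -0.001
87 15 [-0.005, -0.005, -0.104] 0.049
84 15 [-0.005, -0.008, -0.131] 0.099
81 15 [-0.005, -0.009, -0.157] 0.149
78 15 [-0.005, -0.009, -0.184] 0.199
75 15 [-0.005, -0.008, -0.21] 0.249
```

View pics/w9.png

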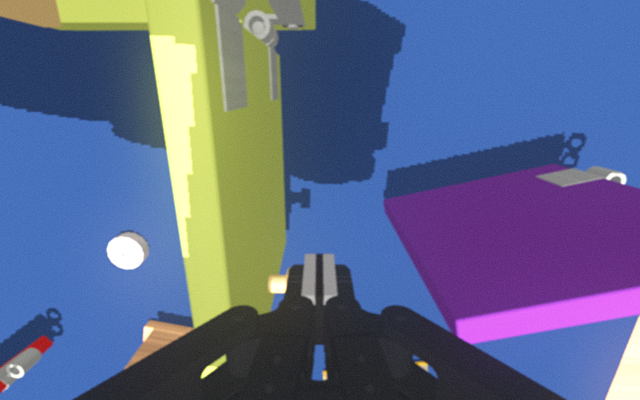

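```bash
python3 -m jog '[[[-0.04,0,-0.02,0,1],[-0.045,0,-0.04,0,1],[-0.045,-0.001,-0.055,0,1],[-0.045,-0.001,-0.066,0,1],[-0.045,-0.004,-0.085,0.025,1]]]' 40
python3 -m jog '[[[0,-0.002,-0.015,0.03,1],[0,-0.004,-0.03,0.06,1],[0,-0.005,-0.045,0.09,1],[0,-0.006,-0.06,0.12,1],[0,-0.006,-0.075,0.15,1]]]' 40
python3 -c "
from h import *
rows([(78,15),(75,15),(70,15),(65,15),(60,15)])
cv2.imwrite('pics/w10.png',optics.capture('wrist'))"
```

```text
t: 15.8
tool_pos: [576.1, 2.3, 206.3]
tcp_rot: [0.706, -0.005, 0.708, 0.007]
force: [1.5, -0.5, 0.8]
finger_gap: -0.2
t: 16.3
tool_pos: [557.1, 0.4, 206.3]
tcp_rot: [0.704, 0.051, 0.706, -0.049]
force: [-0.2, -0.4, 0.6]
finger_gap: -0.2
t 16.30 tcp [5.571e+02 4.000e-01 2.063e+02] yaw 81.85 tilt [-1.      0.0026 -0.0026] F [-0.2 -0.4  0.6] M [-0.03 -0.01 -0.02] gap -0.2
78 15 [0.045, -0.005, -0.023] 0.021
75 15 [0.045, -0.009, -0.049] 0.071
70 15 [0.045, -0.011, -0.094] 0.154
65 15 [0.045, -0.01, -0.138] 0.238
60 15 [0.046, -0.006, -0.182] 0.321
```

View pics/w10.png

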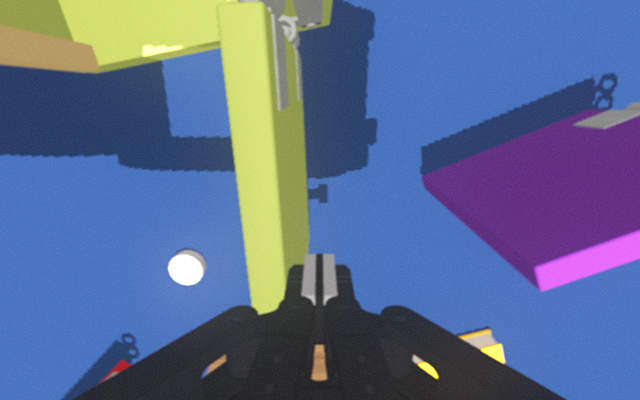

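```bash
python3 -m jog '[[[0,-0.005,-0.023,0.021,1],[0,-0.008,-0.049,0.07,1],[0,-0.01,-0.071,0.112,1],[0,-0.011,-0.094,0.154,1],[0,-0.011,-0.116,0.196,1]]]' 40
python3 -c "
from h import *
rows([(64,15),(60,15),(56,15),(52,15),(48,15),(44,15)])
cv2.imwrite('pics/w11.png',optics.capture('wrist'))"
```

```text
t: 16.85
tool_pos: [527.1, 1.9, 206.4]
tcp_rot: [0.695, 0.125, 0.697, -0.123]
force: [0.2, 0.3, -0.0]
finger_gap: -0.2
t 16.85 tcp [527.1   1.9 206.4] yaw 69.83 tilt [-1.      0.002  -0.0031] F [ 0.2  0.3 -0. ] M [-0.01 -0.01 -0.02] gap -0.2
64 15 [0.046, -0.004, -0.027] 0.054
60 15 [0.046, -0.008, -0.062] 0.12
56 15 [0.046, -0.008, -0.098] 0.187
52 15 [0.046, -0.007, -0.133] 0.254
48 15 [0.046, -0.002, -0.168] 0.32
44 15 [0.046, 0.004, -0.203] 0.387
```

View pics/w11.png

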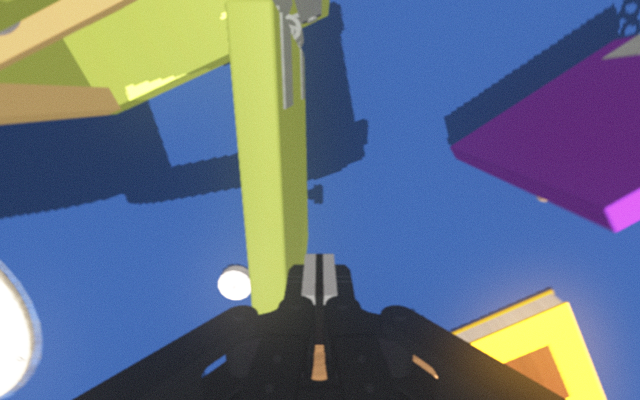

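The door is following the finger (it keeps its place in the wrist picture, edge at column ~250–300) with near-zero force. Continuing the arc.

```bash
python3 -m jog '[[[0,-0.004,-0.027,0.054,1],[0,-0.008,-0.062,0.12,1],[0,-0.008,-0.098,0.187,1],[0,-0.007,-0.133,0.254,1],[0,-0.002,-0.168,0.32,1]]]' 40
python3 -c "
from h import *
rows([(46,15),(43,15),(40,15),(36,15),(33,15),(30,15)])"
```

```text
t: 17.4
tool_pos: [486.5, 16.2, 206.6]
tcp_rot: [0.664, 0.241, 0.666, -0.239]
force: [0.7, 0.2, -1.3]
finger_gap: -0.1
t 17.40 tcp [486.5  16.2 206.6] yaw 50.32 tilt [-1.0e+00  7.0e-04 -3.7e-03] F [ 0.7  0.2 -1.3] M [ 0.01 -0.06 -0.03] gap -0.1
46 15 [0.047, -0.002, -0.014] 0.029
43 15 [0.047, -0.005, -0.041] 0.079
40 15 [0.047, -0.007, -0.067] 0.129
36 15 [0.047, -0.008, -0.103] 0.195
33 15 [0.047, -0.006, -0.129] 0.245
30 15 [0.047, -0.004, -0.156] 0.295
```

```bash
python3 -m jog '[[[0,-0.002,-0.014,0.029,1],[0,-0.005,-0.041,0.079,1],[0,-0.007,-0.067,0.129,1],[0,-0.008,-0.095,0.179,1],[0,-0.007,-0.12,0.229,1]]]' 40
python3 -c "
from h import *
rows([(32,15),(29,15),(26,15),(23,15),(21,15),(19,15)])
cv2.imwrite('pics/w12.png',optics.capture('wrist'))"
```

```text
t: 17.9
tool_pos: [462.0, 34.1, 206.8]
tcp_rot: [0.63, 0.319, 0.633, -0.318]
force: [0.7, -0.0, 0.2]
finger_gap: 0.1
t 17.90 tcp [462.   34.1 206.8] yaw 36.46 tilt [-1.0e+00 -1.0e-04 -3.7e-03] F [ 0.7 -0.   0.2] M [-0.06  0.01 -0.02] gap 0.1
32 15 [0.047, -0.002, -0.017] 0.031
29 15 [0.047, -0.005, -0.043] 0.081
26 15 [0.047, -0.007, -0.07] 0.131
23 15 [0.048, -0.008, -0.096] 0.181
21 15 [0.048, -0.007, -0.114] 0.214
19 15 [0.048, -0.006, -0.132] 0.248
```

View pics/w12.png

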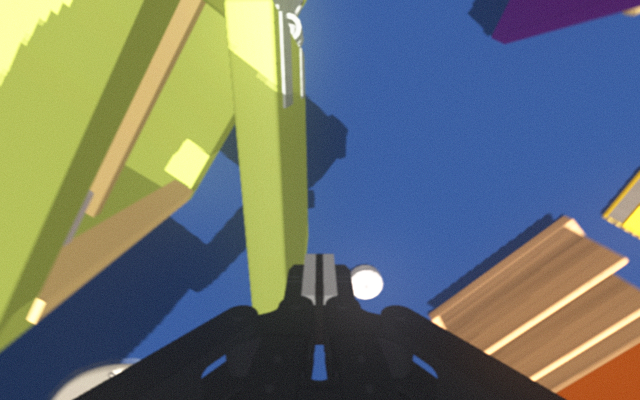

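```bash
python3 -m jog '[[[0,-0.002,-0.017,0.031,1],[0,-0.005,-0.043,0.081,1],[0,-0.007,-0.065,0.12,1],[0,-0.008,-0.083,0.155,1],[0,-0.007,-0.1,0.187,1]]]' 40
python3 -c "
from h import *
rows([(21,15),(19,15),(17,15),(15,15),(13,15),(11,15),(9,15)])"
```

```text
t: 18.45
tool_pos: [445.3, 53.8, 207.0]
tcp_rot: [0.595, 0.38, 0.598, -0.379]
force: [-0.0, -0.8, 0.1]
finger_gap: 0.2
t 18.45 tcp [445.3  53.8 207. ] yaw 25.06 tilt [-1.0e+00 -6.0e-04 -3.7e-03] F [-0.  -0.8  0.1] M [-0.01  0.02 -0.04] gap 0.2
21 15 [0.048, -0.002, -0.011] 0.024
19 15 [0.048, -0.005, -0.028] 0.058
17 15 [0.048, -0.007, -0.046] 0.091
15 15 [0.048, -0.008, -0.064] 0.124
13 15 [0.048, -0.009, -0.081] 0.158
11 15 [0.048, -0.009, -0.099] 0.191
9 15 [0.048, -0.008, -0.117] 0.224
```

```bash
python3 -m jog '[[[0,-0.002,-0.011,0.024,1],[0,-0.005,-0.028,0.058,1],[0,-0.007,-0.046,0.091,1],[0,-0.008,-0.06,0.12,1],[0,-0.008,-0.072,0.14,1]]]' 40
python3 -c "
from h import *
rows([(14,15),(12,15),(10,15),(8,15),(6,15),(4,15),(2,15)])
cv2.imwrite('pics/w13.png',optics.capture('wrist'))"
```

```text
t: 18.95
tool_pos: [435.8, 69.3, 207.1]
tcp_rot: [0.566, 0.423, 0.568, -0.422]
force: [-0.6, 0.2, 0.7]
finger_gap: 0.0
t 18.95 tcp [435.8  69.3 207.1] yaw 16.65 tilt [-1.     -0.0011 -0.0035] F [-0.6  0.2  0.7] M [ 0.02 -0.02  0.01] gap 0.0
14 15 [0.048, -0.0, -0.0] 0.001
12 15 [0.048, -0.003, -0.018] 0.034
10 15 [0.049, -0.005, -0.035] 0.068
8 15 [0.049, -0.007, -0.053] 0.101
6 15 [0.049, -0.008, -0.071] 0.134
4 15 [0.049, -0.009, -0.088] 0.168
2 15 [0.049, -0.008, -0.106] 0.201
```

View pics/w13.png

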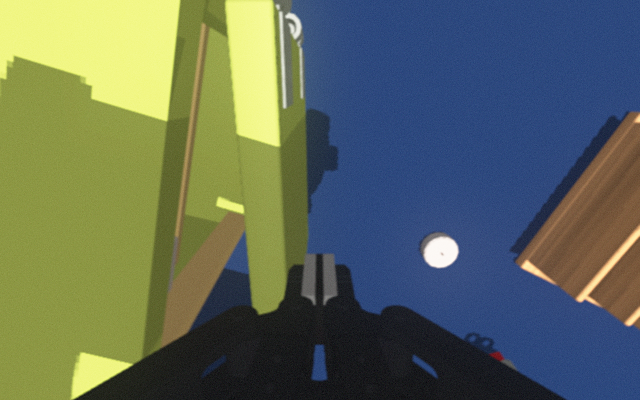

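```bash
python3 -m jog '[[[0,-0.001,-0.009,0.017,1],[0,-0.003,-0.018,0.034,1],[0,-0.005,-0.03,0.057,1],[0,-0.006,-0.042,0.08,1],[0,-0.007,-0.053,0.101,1]]]' 40
python3 -c "
from h import *
rows([(7,15),(6,15),(5,15),(4,15),(3,15),(2,15),(1,15),(0,15),(0,13)])"
```

```text
t: 19.5
tool_pos: [430.1, 81.9, 207.2]
tcp_rot: [0.542, 0.453, 0.545, -0.452]
force: [0.2, -0.2, 0.3]
finger_gap: -0.2
t 19.50 tcp [430.1  81.9 207.2] yaw 10.44 tilt [-1.     -0.0015 -0.0035] F [ 0.2 -0.2  0.3] M [ 0.04 -0.01  0.02] gap -0.2
7 15 [0.049, -0.001, -0.007] 0.014
6 15 [0.049, -0.003, -0.016] 0.031
5 15 [0.049, -0.004, -0.024] 0.047
4 15 [0.049, -0.005, -0.033] 0.064
3 15 [0.049, -0.006, -0.042] 0.081
2 15 [0.049, -0.007, -0.051] 0.097
1 15 [0.049, -0.007, -0.06] 0.114
0 15 [0.049, -0.008, -0.069] 0.131
0 13 [0.049, -0.007, -0.076] 0.131
```

```bash
python3 -m jog '[[[0,-0.001,-0.008,0.015,1],[0,-0.003,-0.016,0.031,1],[0,-0.004,-0.024,0.047,1],[0,-0.005,-0.03,0.058,1],[0,-0.005,-0.035,0.07,1]]]' 40
python3 -c "
from h import *
rows([(3,15),(2,15),(1,15),(0,15),(0,13)])
w=optics.capture('wrist');cv2.imwrite('pics/w14.png',w)"
```

```text
t: 20.0
tool_pos: [427.3, 90.4, 207.2]
tcp_rot: [0.525, 0.473, 0.528, -0.472]
force: [-0.1, -0.1, 0.4]
finger_gap: -0.2
t 20.00 tcp [427.3  90.4 207.2] yaw 6.19 tilt [-1.     -0.0018 -0.0034] F [-0.1 -0.1  0.4] M [-0.06  0.01  0.02] gap -0.2
3 15 [0.049, -0.001, -0.007] 0.01
2 15 [0.049, -0.003, -0.015] 0.027
1 15 [0.049, -0.004, -0.024] 0.043
0 15 [0.049, -0.005, -0.033] 0.06
0 13 [0.049, -0.005, -0.041] 0.06
```

View pics/w14.png

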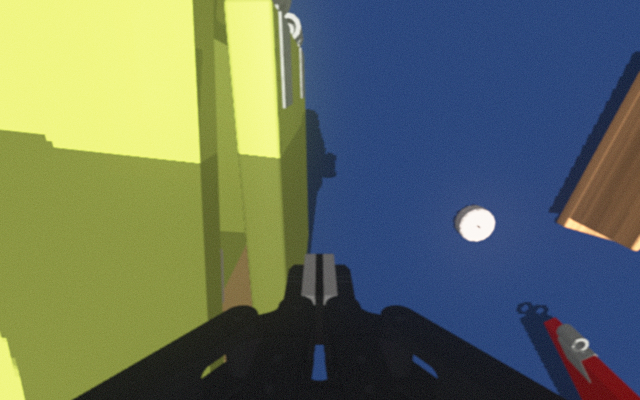

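```bash
python3 -m jog '[[[0,-0.001,-0.005,0.01,1],[0,-0.002,-0.01,0.02,1],[0,-0.003,-0.015,0.03,1],[0,-0.004,-0.02,0.04,1],[0,-0.004,-0.024,0.043,1]]]' 40
python3 -m jog '[[[0,0,-0.002,0.003,1],[0,0,-0.004,0.006,1],[0,0,-0.006,0.01,1],[0,0,-0.008,0.01,1],[0,0,-0.009,0.01,1]]]' 40
python3 -c "
from h import *
rows([(0,15),(0,13)])
w=optics.capture('wrist');cv2.imwrite('pics/w15.png',w)"
```

```text
t: 20.55
tool_pos: [425.6, 96.5, 207.2]
tcp_rot: [0.514, 0.485, 0.517, -0.484]
force: [0.2, 0.4, 0.8]
finger_gap: 0.2
t: 21.05
tool_pos: [425.5, 98.7, 207.2]
tcp_rot: [0.511, 0.487, 0.514, -0.487]
force: [-0.0, -0.2, 0.1]
finger_gap: 0.0
t 21.05 tcp [425.5  98.7 207.2] yaw 2.94 tilt [-1.     -0.002  -0.0033] F [-0.  -0.2  0.1] M [-0.    0.01  0.02] gap 0.0
0 15 [0.049, -0.001, 0.001] 0.006
0 13 [0.049, -0.001, -0.007] 0.006
```

View pics/w15.png

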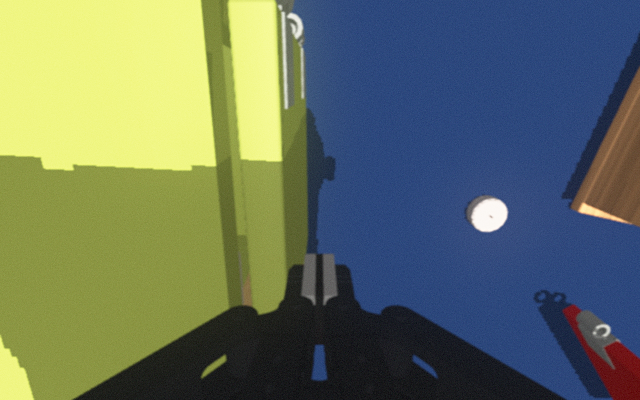

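```bash
for i in 1 2; do :; done
python3 -m jog '[[[0,0,-0.0015,0,1],[0,0,-0.003,0,1],[0,0,-0.0045,0,1],[0,0,-0.006,0,1],[0,0,-0.006,0,1]]]' 40
python3 -m jog '[[[0,0,-0.0015,0,1],[0,0,-0.003,0,1],[0,0,-0.0045,0,1],[0,0,-0.006,0,1],[0,0,-0.006,0,1]]]' 40
python3 -c "
from h import *
rows([(0,15)])
w=optics.capture('wrist');cv2.imwrite('pics/w16.png',w)"
```

```text
t: 21.6
tool_pos: [425.4, 100.2, 207.2]
tcp_rot: [0.511, 0.487, 0.514, -0.487]
force: [-0.1, -0.6, -0.3]
finger_gap: -0.0
t: 22.1
tool_pos: [425.4, 100.7, 207.3]
tcp_rot: [0.512, 0.487, 0.513, -0.487]
force: [0.1, -12.2, 0.9]
finger_gap: -0.0
t 22.10 tcp [425.4 100.7 207.3] yaw 2.91 tilt [-1.e+00 -2.e-03 -9.e-04] F [  0.1 -12.2   0.9] M [-1.97 -0.09 -0.02] gap -0.0
0 15 [0.049, -0.002, 0.009] 0.005
```

View pics/w16.png

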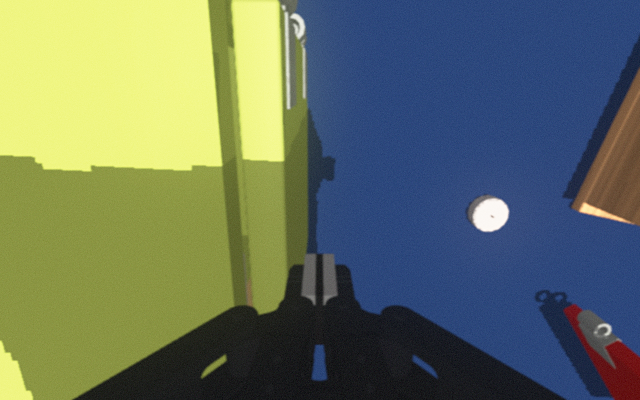

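The door met its stop (12 N). Back away and check.

```bash
python3 -m jog '[[[0,0,0.01,0,1],[0,0,0.05,0,1],[0,0,0.15,0,1],[-0.1,0,0.3,0,1],[-0.25,0,0.4,0,1]]]' 40
python3 -m jog '[[[-0.1,-0.15,0,0,1],[-0.2,-0.3,0,0,1],[-0.2,-0.5,0,0,1],[-0.2,-0.7,0,0,1],[-0.2,-0.8,0,0,1]]]' 40
python3 - <<'E'
from h import *
st()
w=optics.capture('wrist');cv2.imwrite('pics/w17.png',w)
t=optics.capture('top');cv2.imwrite('pics/t17.png',t);cv2.imwrite('pics/t17c.png',cv2.resize(t[140:270,140:290],None,fx=4,fy=4,interpolation=cv2.INTER_CUBIC))
s=optics.capture('side');cv2.imwrite('pics/s17.png',s)
E
```

```text
t: 22.65
tool_pos: [429.6, -1.0, 269.0]
tcp_rot: [0.511, 0.486, 0.514, -0.488]
force: [1.3, 0.1, 0.2]
finger_gap: 0.2
t: 23.15
tool_pos: [227.6, -11.0, 320.2]
tcp_rot: [0.511, 0.486, 0.514, -0.488]
force: [1.2, -1.4, 0.6]
finger_gap: 0.1
t 23.15 tcp [227.6 -11.  320.2] yaw 2.92 tilt [-1.     -0.0035 -0.001 ] F [ 1.2 -1.4  0.6] M [ 0.01 -0.04 -0.02] gap 0.1
```

View pics/t17c.png

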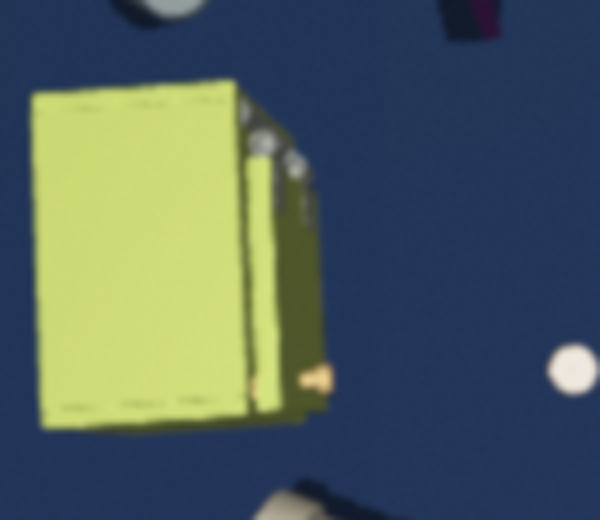

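View pics/t17.png

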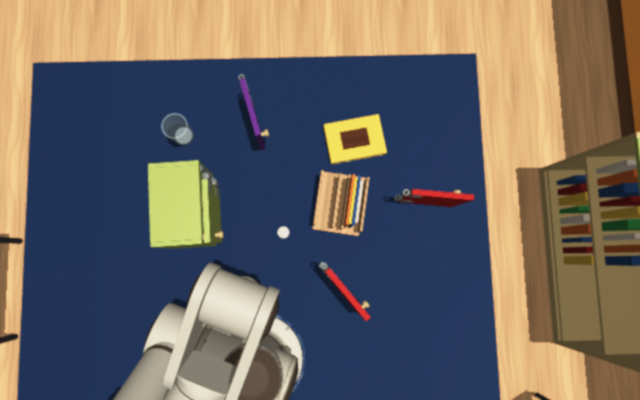

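View pics/s17.png

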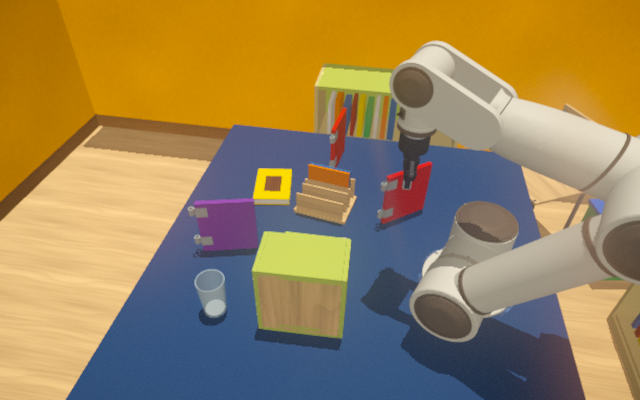

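Run:
```python
from h import *
t=cv2.imread("pics/t17.png");hsv=cv2.cvtColor(t,cv2.COLOR_BGR2HSV)
m=cv2.inRange(hsv,(25,80,150),(45,255,255))
mm=np.zeros_like(m);mm[170:245,201:212]=m[170:245,201:212]
rc,W=rect("top",mm,228);print(rc)
v=cv2.fitLine(W,cv2.DIST_L2,0,.01,.01).ravel();print(np.degrees(np.arctan2(v[1],v[0])))
c=np.array([467.5,205.4]);a=np.radians(92.6);X=np.array([np.cos(a),np.sin(a)]);Y=np.array([-X[1],X[0]])
q=np.array(rc[0]);print("door centre in cup",(q-c)@X,(q-c)@Y,"expect x -82.5, y~22.5")
st()
```

```text
((446.3167724609375, 123.12895202636719), (176.0780487060547, 22.129352569580078), 0.16811351478099823)
-0.31147155
door centre in cup -81.22542117210543 24.893481457312784 expect x -82.5, y~22.5
t 23.30 tcp [229.5 -11.5 320.5] yaw 2.82 tilt [-1.0e+00 -2.3e-03 -7.0e-04] F [-0.   0.9  0.6] M [ 0.03 -0.05  0.  ] gap -0.1
```

Run:
```python
from h import *
t=cv2.imread("pics/t17.png");g=cv2.GaussianBlur(t[:,:,1],(1,3),0).astype(float)
# per row: right edge of door top (bright->dark) subpixel in cols 205..213; cup right edge 197..204
def edge(r,c0,c1):
    x=np.arange(c0,c1); L=g[r,c0:c1]; dl=-np.diff(L); k=np.clip(dl,0,None)
    return (k*(x[:-1]+.5)).sum()/k.sum()
for nm,r0,r1,f,z in(("door",184,238,lambda r:(206,213),228),("cup",166,238,lambda r:(197,202),240)):
    P=[]
    for r in range(r0,r1):
        c=f(r)
        if nm=="cup": 
            lo=199.0+(r-160)*12/330; c=(int(lo-3),int(lo+2))
        else:
            lo=207.5+(r-180)*11/257; c=(int(lo-2),int(lo+4))
        P.append(ray("top",(edge(r,*c),r),z))
    P=np.array(P,np.float32); v=cv2.fitLine(P,cv2.DIST_HUBER,0,.01,.01).ravel()
    print(nm,np.degrees(np.arctan(v[1]/v[0])),v[2:])
```

```text
door 2.5452118 [463.1226  114.44183]
cup 2.4724214 [466.55444 135.95494]
```

```bash
python3 -c "
from bench import r,telemetry
print(r.job_done())"
```

```text
the job is handed in; nothing more can be done
None
```

The green door is hung on both pintles and swung shut. I handed the job in at about 23 s, and no verdict was reported.

**Hanging:** I gripped the door by its top edge and lifted it out of the rack. I lined the upper socket up over its pin by looking down through the bore with the wrist camera. I then lowered it in steps of 1–3 mm. The wrist force stayed near the door's own weight until it seated at the expected height, where the reading went from -3.8 N to +0.4 N.

**Shutting:** I pushed the outer face round the arc with the closed fingers until the door met its stop at about 12 N, then backed away.

**Last checks:**
- **Angle:** in the top view the door's edge lies at 2.55° and the cupboard's front at 2.47°, so the door is shut to within about 0.1°.
- **Gap:** the door's outer face stands about 21.4 mm off the front; 20.5 mm was expected.
- **Other things:** by eye, the jar, tea light and storybook look where they were; I did not measure them. The arm is clear of everything.

**Checks that disagreed:**
- **Door angle:** my first automatic fit gave -0.3°, because its colour mask had picked up part of the cupboard. The row-by-row edge fit above replaced it.
- **Pin position:** my early camera estimates differed by 2–4 mm. I settled it with the close-up view through the socket.

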